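Pack the wood carver's kit into its tote tray

TASK

Pack the carver's kit into the boxes of the tote tray: the flat chisel and the gouge in the two cork-lined boxes, one tool to a box, the grey sharpening stone in the bare steel box, and the round wax tin, lid up, in the red box. Each must lie flat on the floor of its box and wholly inside it, with nothing sticking out over the rim. Leave the green weeder and the terracotta pot foot where they lie: they are the gardener's.

Things in the scene. Friction and masses are not known exactly. Their poses are not given: they have to be found in the camera images.
- chisel: Flat carving chisel, to be packed: a straight flat 12 mm steel blade and a brass ferrule on a pale wooden flat-sided palm handle, 28 mm wide and high from x = -65 to -10 mm, then 23 mm wide to x = +7; 130 mm long in all. Origin: mid-length, on the underside; +x points from handle to working end; z up. Balances near x = -17 mm: grip it there or up to 15 mm further back. About 60 g
- gouge: Carving gouge, to be packed: a hollow U-shaped 14 mm steel blade and a brass ferrule on a pale wooden flat-sided palm handle, 28 mm wide and high from x = -65 to -10 mm, then 23 mm wide to x = +7; 130 mm long in all. Origin: mid-length, on the underside; +x points from handle to working end; z up. Balances near x = -17 mm: grip it there or up to 15 mm further back. About 60 g
- stone: Sharpening stone, to be packed: a plain grey rectangular bar 100 x 38 x 25 mm (pale grey upper layer, dark grey lower). Origin: centre of the underside; x along its length, z up. About 220 g
- wax_tin: Round wax tin, to be packed: aluminium, 50 mm across and 26 mm high, with a yellow disc on the lid. Origin: centre of the underside, z up. About 80 g
- weeder: Gardener's weeder, to be left alone: a green two-pronged fork and a green ferrule on a pale wooden flat-sided palm handle, 28 mm wide and high from x = -65 to -10 mm, then 23 mm wide to x = +7; the same size as the carving tools
- pot_foot: Pot foot, to be left alone: a terracotta-red bar 100 x 38 x 26 mm with a step at one end; origin: centre of the underside, x along its length
- cork_box_1: Shallow dark wooden box lined with tan cork, one of two alike. 158 x 76 x 13 mm outside, 150 x 68 inside, walls and floor 4 mm. Fixed in the tote tray (its walls 22 mm high): underside 8 mm, inner floor 12 mm, rim 21 mm above the bench. Origin: centre of the underside; x along its length. The four boxes stand side by side along y at 77 mm pitch, in any order
- cork_box_2: The other cork-lined box, the same in size and frame as cork_box_1
- steel_box: Shallow bare steel box, plain mid-grey inside and out, the same in size and frame as cork_box_1
- red_box: Shallow red-lacquered box, red inside and out, the same in size and frame as cork_box_1

How it is judged:
By the outcome, as a careful person would: the job done as asked, in the order asked, and still so for the second after the job is handed in, with the robot touching nothing.
It also fails if it takes over 109 s, if anything falls off the work surface, if the arm or the gripper's body presses on something with over 40 N, if the wrist force passes 120 N, or if a joint passes its speed limit or range.

ROBOT

A 6-joint arm with a two-finger parallel gripper is mounted at the origin on the work surface. World frame = base frame: x ahead of the robot, y to its left, z up, the work surface at z = 0. Lengths are in mm, angles in rad, forces in N, time in s.
With the tool pointing down it reaches from about 350 to 775 mm from the base axis. Payload 7.3 kg.
Tool frame: the origin (TCP) lies on the front face of the gripper's body, between the roots of the fingers; the fingertips stand 66 mm ahead of it and the grasp point (between the pads) lies 47 mm ahead of it; z points along the fingers, y is the line along which they close (so a half turn about z gives the same grasp; the last joint's range is limited). The gripper opens to 92 mm and grips with 3 to 60 N. Pads are 19 mm wide; open, the fingers measure 130 mm over their backs; the gripper's body (75 mm by 190 mm) begins 47 mm behind the grasp point.
Start: joints at [-1.406, 0.342, 1.524, -0, 1.275, -0.146], TCP at [160.577, -499.854, 292.241] pointing down, gripper open.
Joint ranges: [-2.53, 2.53], [-0.77, 2.02], [0.04, 2.7], [-1, 4.14], [0.28, 2.66], [-3.11, 3.11]. Speed limits (rad/s): [2.57, 2.57, 3.14, 3.14, 3.14, 3.14].

INTERFACE

Orientations are given as a 3x3 rotation matrix whose columns are the frame's x, y, z axes.
In Python, from cell import manip, vision gives the robot as it stands.
- The arm moves only by the tool carry_out, never from a script. Its argument "plan" is a list of rows, each a list of 3 entries, a list of its own where there are three numbers: the finger opening in mm, from 0 to 91.8, then the shift along the tool's x, y, z in mm, then the turn about the tool's z in rad. A call has exactly 5 rows; each row is the pose to reach, as a shift and turn from the pose commanded when the call began, along the tool's axes at that moment; what a row does not reach only later rows make up. A row lasts 1/12 s, in which the tool goes at most 41.7 mm and 7.16 degrees, less where a joint would pass 70% of its speed; a pose out of reach is approached as far as the arm can. A call with a gripper value outside its range is refused whole. The fingers move at their own pace and stop on an object; "newtons" is the grip in N (left out, the last holds). Time passes only in rows, so rows that repeat a pose let the fingers close, or fill a call up. It gives the time, the measured TCP pose, the force, the opening and the grip force at its end, in the units of the state.
- manip.sense(): the state, without advancing time (a new reading comes with each control period).
- vision.grab_frame(name): name is "scene" or "top"; returns a dict with "pixels" (384x512x3 uint8, blue, green, red), "vertical_fov" (degrees; the focal length in pixels is half the picture's height over the tangent of half this angle, whatever the lens; pixels are square), "cx", "cy" (the principal point, pixels), "D" ([k1, k2, p1, p2, k3] as OpenCV has them; the pictures are not rectified), "R" (3x3) and "t" (3): a world point X has camera coordinates R X + t. Camera axes: x right, y down, z forward; pixel columns grow to the right and rows downward; lengths in mm; the calibration is good to about 2 mm. A picture is of the moment at which its call begins. There is no depth.
- manip.sign_off(): hands the job in; it is judged then, once.
Trained networks look in a picture, given as the dict that the camera call returned (one of the last four; its "shot" number tells which), for a name from the list of things; names that differ only in an ending like _2 or _b are one class to them, and where a whole thing is asked for, a point or a joint stands for the part that bears it (a point fixed in the world has none). Each returns a list of dicts, best first, with "conf" (0 to 1); they miss things now and then, are a little off and sometimes report something else, mostly with a low value. They report only what shows in the picture. A call takes as long as a camera call.
- vision.masks_of(picture, query): "mask" (384x512 bool, what is visible of it) and "location" ([row, column] in pixels, amid what is visible of it).
The state is a dict: "t": time; "qpos": joint angles; "qd": joint speeds; "joint_torque": joint torques, N m; "tool_pos": TCP position; "orientation": TCP orientation; "wrist_force": force on the tool from outside, world axes, zero at the start; "ft_torque": the same for the moment, N m; "gripper_width": finger opening in mm; "grip_force": force on a finger pad.
Only numpy, scipy, OpenCV 4.12 (cv2) and the standard library are available. Lean on these libraries where they do the work, as an engineer would, in place of code of your own. Each camera call takes 0.05 s, during which the arm holds its last target. There are 200 camera calls.

## Working session

There is one attempt and no reset: what is moved stays moved. The work goes in short steps, Python scripts to look and compute and a tool call to move; the robot and the scene stay as the last step left them, time stands still between calls to the robot, and variables do not carry over. Pictures are saved under pics/ and viewed, at most 17 in all, crops included, and the job is handed in when it is done.

Besides the shell and the picture viewer there is one more tool, called after ">>>" as name(argument=value, ...), one argument or row to a line, values as JSON. carry_out: Moves the arm, as the interface text tells. Its arguments: {"type":"object","properties":{"plan":{"type":"array","items":{"type":"array"}},"newtons":{"type":"number"}},"required":["plan"]}

```bash
ls; mkdir -p pics
cat > h.py <<'E'
import numpy as np, cv2
from cell import manip, vision
def K(p):
    h,w=p["pixels"].shape[:2]; f=h/2/np.tan(np.radians(p["vertical_fov"])/2)
    return np.array([[f,0,p["cx"]],[0,f,p["cy"]],[0,0,1.]])
def to_world(p,uv,z):
    """pixels (u,v) -> world points on the plane at height z"""
    n=cv2.undistortPoints(np.array(uv,float).reshape(-1,1,2),K(p),np.array(p["D"],float)).reshape(-1,2)
    R=np.array(p["R"]);t=np.array(p["t"]); c=-R.T@t
    d=np.c_[n,np.ones(len(n))]@R
    return c+d*((z-c[2])/d[:,2])[:,None]
def to_pix(p,X):
    return cv2.projectPoints(np.array(X,float).reshape(-1,3),cv2.Rodrigues(np.array(p["R"],float))[0],np.array(p["t"],float),K(p),np.array(p["D"],float))[0].reshape(-1,2)
def rect(p,m,z):
    """mask -> centre, length, width, long-axis angle on the plane z"""
    v,u=np.nonzero(m); X=to_world(p,np.c_[u,v],z)[:,:2].astype(np.float32)
    r=cv2.boxPoints(cv2.minAreaRect(X)); a,b=r[1]-r[0],r[2]-r[1]
    if np.linalg.norm(a)<np.linalg.norm(b): a,b=b,a
    return r.mean(0),np.linalg.norm(a),np.linalg.norm(b),np.arctan2(a[1],a[0]),X
E
python3 - <<'E'
from h import *
for n in("scene","top"):
    p=vision.grab_frame(n); cv2.imwrite(f"pics/{n}0.png",cv2.resize(p["pixels"],(768,576),interpolation=cv2.INTER_CUBIC))
    print(n,p["vertical_fov"],p["cx"],p["cy"],p["D"],-np.array(p["R"]).T@np.array(p["t"]))
    for q in "chisel gouge stone wax_tin weeder pot_foot cork_box_1 steel_box red_box".split():
        for d in vision.masks_of(p,q)[:3]:
            c,l,w,a,X=rect(p,d["mask"],20)
            print(q,round(d["conf"],2),np.round(d["location"]),d["mask"].sum(),"xy",c.round(),l.round(),w.round(),round(float(a),2))
print(manip.sense())
E
```

```text
pics
scene 52.56402532417157 253.11497706580923 194.57176965581377 [0.02226473 0.         0.         0.         0.        ] [1163.97473073 -377.67493611  914.83380797]
chisel 0.84 [243. 257.] 328 xy [658. -85.] 135.0 30.0 -0.79
chisel 0.63 [259. 198.] 560 xy [ 620. -233.] 111.0 42.0 -0.47
gouge 0.66 [268. 138.] 397 xy [ 571. -384.] 135.0 28.0 -0.32
gouge 0.6 [179. 362.] 879 xy [597. 339.] 159.0 77.0 -1.2
stone 0.82 [234. 302.] 472 xy [679.  57.] 115.0 41.0 -0.73
wax_tin 0.63 [201. 200.] 252 xy [ 445. -158.] 67.0 48.0 -0.4
weeder 0.61 [212. 151.] 211 xy [ 401. -301.] 97.0 29.0 -0.32
weeder 0.26 [261. 198.] 565 xy [ 620. -233.] 111.0 43.0 -0.47
pot_foot 0.76 [260. 200.] 523 xy [ 620. -231.] 111.0 39.0 -0.47
cork_box_1 0.95 [170. 340.] 835 xy [523. 313.] 163.0 78.0 -1.22
cork_box_1 0.62 [158. 322.] 807 xy [453. 286.] 165.0 82.0 -1.22
steel_box 0.87 [145. 305.] 721 xy [380. 256.] 160.0 78.0 -1.19
red_box 0.93 [179. 363.] 884 xy [595. 340.] 159.0 77.0 -1.19
top 50.26794085389457 254.63813381171826 189.4976481447041 [-0.14614932  0.          0.          0.          0.        ] [ 358.105616
[... 950 characters left out ...]
649e+00, -1.45998427e-01]), 'qd': array([-0.00059397,  0.00044556,  0.00079762, -0.00053693,  0.00111134,
        0.00046945]), 'joint_torque': array([ 1.49189549e-03, -4.31127012e+01, -2.44489288e+01,  7.20529282e-02,
        4.82418272e-02, -9.18537353e-06]), 'tool_pos': array([ 160.59570662, -499.83476178,  292.23691123]), 'orientation': array([[ 9.52075654e-01,  3.05862632e-01,  5.08543144e-06],
       [ 3.05862631e-01, -9.52075649e-01, -9.65041038e-05],
       [-2.46752838e-05,  9.34346512e-05, -9.99999995e-01]]), 'wrist_force': array([0.63188672, 0.03996509, 0.47259528]), 'ft_torque': array([ 0.03292757, -0.01799539,  0.04373376]), 'grip_force': 0.0, 'gripper_width': 91.43545555242281}
```

View pics/scene0.png

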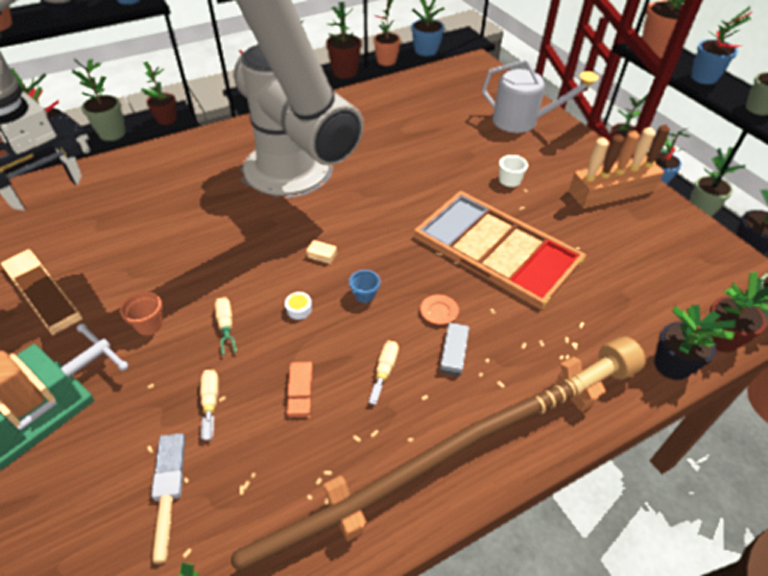

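View pics/top0.png

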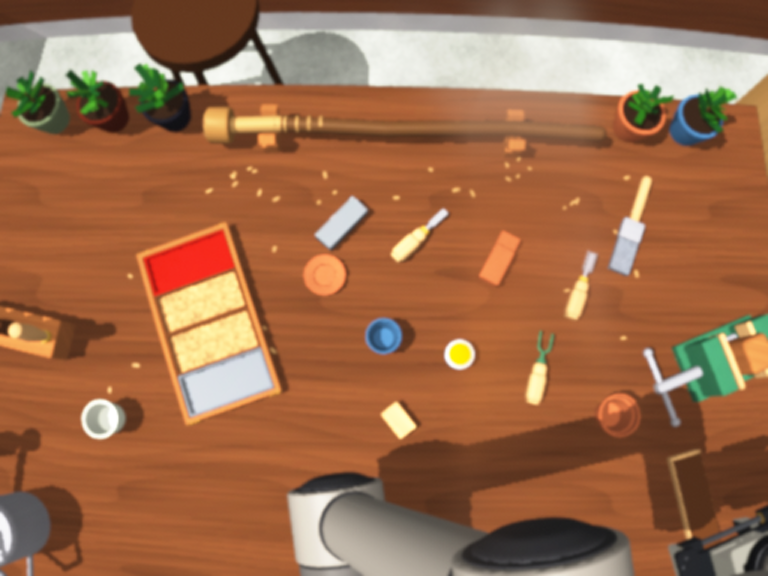

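The views agree. In the top picture (768-wide), the chisel is near (419,235), gouge (580,285), stone (342,222) and tin (460,354). The boxes run red, cork, cork, steel from (190,265) to (228,385). The weeder is at (540,370) and the pot foot at (500,258). Next I'll refine the poses by fitting model silhouettes in both views.

```bash
cat >> h.py <<'E'
from scipy.optimize import minimize
def bx(x0,x1,w,z0,z1): return np.array([[x,y,z] for x in(x0,x1) for y in(-w/2,w/2) for z in(z0,z1)])
a=np.linspace(0,2*np.pi,40)
MODEL=dict(chisel=[bx(-65,-10,28,0,28),bx(-10,7,23,2,26),bx(7,65,13,8,16)],stone=[bx(-50,50,38,0,25)],
  wax_tin=[np.array([[25*np.cos(t),25*np.sin(t),z] for t in a for z in(0,26)])],
  tray=[bx(-79,79,76,13,13)])
MODEL["gouge"]=MODEL["chisel"]
def fit(name,views,x0,z=0):
    """views: [(picture,mask)]; returns x,y,angle maximising the mean silhouette IoU"""
    S=4
    def cost(q):
        c,s=np.cos(q[2]),np.sin(q[2]); R=np.array([[c,-s,0],[s,c,0],[0,0,1]]); o=0
        for p,m in views:
            im=np.zeros((384*S,512*S),np.uint8)
            for P in MODEL[name]:
                cv2.fillConvexPoly(im,cv2.convexHull(np.round((to_pix(p,P@R.T+[q[0],q[1],z])+.5)*S).astype(np.int32)),1)
            M=np.kron(m,np.ones((S,S)))>0; o+=(M&(im>0)).sum()/(M|(im>0)).sum()
        return -o/len(views)
    x0=np.array(x0,float)
    r=minimize(cost,x0,method="Nelder-Mead",options=dict(initial_simplex=[x0,x0+[8,0,0],x0+[0,8,0],x0+[0,0,.12]],xatol=.05,maxiter=120))
    return r.x,-r.fun
def go(x,y,z,th):
    """shift in tool axes and turn from the present pose to a tool-down pose with tool x at angle th (mod pi)"""
    s=manip.sense(); R=s["orientation"]; d=R.T@(np.array([x,y,z])-s["tool_pos"])
    t=np.arctan2(R[1,0],R[0,0])-th; t=(t+np.pi/2)%np.pi-np.pi/2
    print("shift",d.round(1),"turn",round(t,3),"alt",round(t-np.pi*np.sign(t),3),"dist",np.linalg.norm(d).round())
E
python3 - <<'E'
from h import *
P=[vision.grab_frame(n) for n in("top","scene")]
def best(p,q,near):
    c=[d for d in vision.masks_of(p,q) if np.linalg.norm(rect(p,d["mask"],20)[0]-near)<25]
    return c[0]["mask"] if c else None
for q,m,x0,z in [("chisel","chisel",(659,-84,-.77),0),("gouge","gouge",(571,-382,-.34),0),("stone","stone",(678,58,-.75),0),("wax_tin","wax_tin",(443,-157,0),0),
  ("red_box","tray",(597,339,-1.2),8),("cork_box_1","tray",(524,311,-1.2),8),("cork_box_1","tray",(453,284,-1.2),8),("steel_box","tray",(381,255,-1.2),8)]:
    V=[(p,best(p,q,x0[:2])) for p in P]; V=[v for v in V if v[1] is not None]
    for vs in ([v] for v in V): print(q,*[np.round(i,2) for i in fit(m,vs,x0,z)])
    print(q,"BOTH",len(V),*[np.round(i,2) for i in fit(m,V,x0,z)])
go(668,-77,200,-.77)
E
```

```text
chisel [663.13 -85.12  -0.79] 0.77
chisel [658.01 -86.09  -0.78] 0.82
chisel BOTH 2 [660.21 -85.66  -0.77] 0.76
gouge [ 5.7415e+02 -3.8353e+02 -4.0000e-01] 0.74
gouge [ 5.6888e+02 -3.8454e+02 -3.5000e-01] 0.81
gouge BOTH 2 [ 5.7124e+02 -3.8418e+02 -3.6000e-01] 0.76
stone [679.15  61.24  -0.72] 0.95
stone [672.57  61.14  -0.73] 0.85
stone BOTH 2 [677.14  59.95  -0.75] 0.86
wax_tin [ 4.4276e+02 -1.5744e+02  1.2000e-01] 0.94
wax_tin [ 4.3892e+02 -1.5613e+02  7.0000e-02] 0.91
wax_tin BOTH 2 [ 4.4228e+02 -1.5709e+02  9.0000e-02] 0.91
red_box [597.42 339.32  -1.2 ] 0.97
red_box [594.73 339.45  -1.2 ] 0.96
red_box BOTH 2 [596.64 339.49  -1.19] 0.95
cork_box_1 [525.54 311.77  -1.2 ] 0.95
cork_box_1 [523.79 311.05  -1.19] 0.96
cork_box_1 BOTH 2 [524.5  311.91  -1.2 ] 0.95
cork_box_1 [453.35 282.86  -1.21] 0.96
cork_box_1 [450.11 282.83  -1.18] 0.92
cork_box_1 BOTH 2 [452.63 282.7   -1.2 ] 0.93
steel_box [382.15 255.34  -1.21] 0.95
steel_box [379.55 255.31  -1.2 ] 0.92
steel_box BOTH 2 [380.98 254.42  -1.2 ] 0.93
shift [ 612.4 -247.4   92.2] turn 1.081 alt -2.061 dist 667.0
```

>>> carry_out(
  plan=[
    [60,[30,-13,6],0],
    [60,[60,-26,12],0],
    [60,[90,-39,18],0],
    [60,[120,-52,24],0],
    [60,[150,-65,30],0],
  ],
  newtons=25,
)

```text
t: 2.32
tool_pos: [284.4, -391.0, 262.1]
orientation: [[0.952, 0.305, 0.0], [0.305, -0.952, -0.0], [0.0, 0.0, -1.0]]
wrist_force: [0.6, -0.8, 0.0]
gripper_width: 63.4
grip_force: 0.0
```

>>> carry_out(
  plan=[
    [60,[30,-13,6],0],
    [60,[60,-26,12],0],
    [60,[90,-39,18],0],
    [60,[120,-52,24],0],
    [60,[150,-65,30],0],
  ],
)

```text
t: 2.73
tool_pos: [407.5, -283.1, 232.1]
orientation: [[0.952, 0.306, 0.0], [0.306, -0.952, -0.0], [0.0, 0.0, -1.0]]
wrist_force: [0.9, -0.4, -0.0]
gripper_width: 59.8
grip_force: 0.0
```

>>> carry_out(
  plan=[
    [60,[30,-13,6],0],
    [60,[60,-26,12],0],
    [60,[90,-39,18],0],
    [60,[120,-52,24],0],
    [60,[150,-65,30],0],
  ],
)

```text
t: 3.15
tool_pos: [530.5, -175.3, 202.0]
orientation: [[0.952, 0.306, 0.0], [0.306, -0.952, -0.0], [0.0, 0.0, -1.0]]
wrist_force: [0.1, -1.4, -0.0]
gripper_width: 60.2
grip_force: 0.0
```

>>> carry_out(
  plan=[
    [60,[28,-13,6],0.12],
    [60,[57,-26,12],0.24],
    [60,[85,-39,18],0.36],
    [60,[114,-52,24],0.48],
    [60,[142,-65,30],0.6],
  ],
)

```text
t: 3.57
tool_pos: [645.8, -69.9, 171.8]
orientation: [[0.957, -0.291, -0.0], [-0.291, -0.957, -0.0], [-0.0, 0.0, -1.0]]
wrist_force: [0.7, -0.9, -0.1]
gripper_width: 60.2
grip_force: 0.0
```

>>> carry_out(
  plan=[
    [60,[0,0,10],0.12],
    [60,[0,0,20],0.24],
    [60,[0,0,30],0.36],
    [60,[0,0,40],0.49],
    [60,[0,0,40],0.49],
  ],
)

```text
t: 3.98
tool_pos: [643.7, -70.9, 129.8]
orientation: [[0.708, -0.706, -0.004], [-0.706, -0.708, 0.001], [-0.004, 0.002, -1.0]]
wrist_force: [-0.5, -1.0, -0.6]
gripper_width: 59.8
grip_force: 0.0
```

Run:
```python
from h import *
s=manip.sense(); print(s["t"],s["tool_pos"],s["qpos"],s["gripper_width"])
go(644,-69.3,78,-.78)
```

```text
3.9833 [643.67296844 -70.94588767 129.79713135] [-2.27996747e-01  7.17200486e-01  1.35110010e+00 -1.02026807e-04
  1.07746836e+00  2.12646534e+00] 59.8289087633451
shift [-0.7 -1.5 51.8] turn -0.004 alt 3.138 dist 52.0
```

>>> carry_out(
  plan=[
    [60,[0,-1,18],0],
    [60,[0,-1,36],0],
    [60,[0,-1,52],0],
    [60,[0,-1,52],0],
    [60,[0,-1,52],0],
  ],
)

```text
t: 4.4
tool_pos: [645.2, -70.6, 80.1]
orientation: [[0.713, -0.701, -0.001], [-0.701, -0.713, 0.0], [-0.001, 0.001, -1.0]]
wrist_force: [0.4, 0.4, 0.3]
gripper_width: 59.8
grip_force: 0.0
```

>>> carry_out(
  plan=[
    [20,[0,0,0],0],
    [20,[0,0,0],0],
    [20,[0,0,0],0],
    [20,[0,0,0],0],
    [20,[0,0,0],0],
  ],
)

```text
t: 4.82
tool_pos: [645.6, -70.6, 80.9]
orientation: [[0.712, -0.703, 0.001], [-0.703, -0.712, -0.0], [0.001, -0.0, -1.0]]
wrist_force: [0.1, 0.5, 0.4]
gripper_width: 31.1
grip_force: 0.0
```

>>> carry_out(
  plan=[
    [20,[0,0,0],0],
    [20,[0,0,-10],0],
    [20,[0,0,-30],0],
    [20,[0,0,-50],0],
    [20,[0,0,-50],0],
  ],
)

```text
t: 5.23
tool_pos: [647.5, -71.0, 135.0]
orientation: [[0.712, -0.703, 0.007], [-0.703, -0.712, -0.002], [0.007, -0.004, -1.0]]
wrist_force: [0.7, -0.7, -0.1]
gripper_width: 27.5
grip_force: 25.0
```

Run:
```python
from h import *
s=manip.sense(); print(s["t"],s["tool_pos"],s["gripper_width"],s["grip_force"])
p=vision.grab_frame("scene"); cv2.imwrite("pics/s1.png",cv2.resize(p["pixels"][170:350,170:410],None,fx=3,fy=3,interpolation=cv2.INTER_CUBIC))
go(516.4,333,150,-1.2)
```

```text
5.2333 [647.46846207 -70.95859571 135.01876482] 27.518289552706243 24.998947978019714
shift [-376.4 -195.8  -18.2] turn 0.421 alt -2.721 dist 425.0
```

View pics/s1.png

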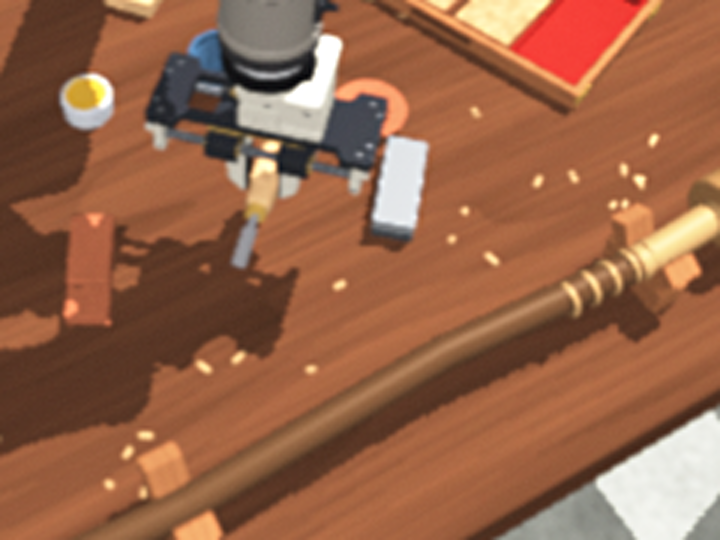

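>>> carry_out(
  plan=[
    [20,[-25,-13,-4],0],
    [20,[-50,-26,-8],0],
    [20,[-75,-39,-12],0],
    [20,[-100,-52,-16],0],
    [20,[-125,-65.5,-20],0],
  ],
)

```text
t: 5.7
tool_pos: [601.3, 65.0, 149.3]
orientation: [[0.711, -0.703, -0.002], [-0.703, -0.711, -0.0], [-0.001, 0.001, -1.0]]
wrist_force: [0.6, 1.3, -0.6]
gripper_width: 27.4
grip_force: 25.0
```

>>> carry_out(
  plan=[
    [20,[-25,-13,0],0],
    [20,[-50,-26,0],0],
    [20,[-75,-39,0],0],
    [20,[-100,-52,0],0],
    [20,[-125,-65.5,0],0],
  ],
)

```text
t: 6.12
tool_pos: [558.4, 199.4, 149.2]
orientation: [[0.711, -0.703, -0.002], [-0.703, -0.711, -0.0], [-0.001, 0.002, -1.0]]
wrist_force: [0.2, 0.8, -0.6]
gripper_width: 27.8
grip_force: 25.0
```

>>> carry_out(
  plan=[
    [20,[-35,-18,0],0.1],
    [20,[-65,-33,0],0.2],
    [20,[-95,-50,0],0.3],
    [20,[-115,-61,0],0.4],
    [20,[-125,-65.5,0],0.421],
  ],
)

```text
t: 6.53
tool_pos: [523.3, 312.8, 147.7]
orientation: [[0.399, -0.917, -0.015], [-0.916, -0.4, 0.038], [-0.04, -0.002, -0.999]]
wrist_force: [0.2, -0.6, -1.0]
gripper_width: 27.4
grip_force: 25.0
```

>>> carry_out(
  plan=[
    [20,[0,0,0],0],
    [20,[0,0,10],0],
    [20,[0,0,20],0],
    [20,[0,0,30],0],
    [20,[0,0,30],0],
  ],
)

```text
t: 6.95
tool_pos: [523.2, 310.2, 115.5]
orientation: [[0.394, -0.919, -0.018], [-0.918, -0.394, 0.035], [-0.039, 0.003, -0.999]]
wrist_force: [-0.4, 0.1, -0.7]
gripper_width: 28.1
grip_force: 25.0
```

Run:
```python
from h import *
p=vision.grab_frame("top"); cv2.imwrite("pics/t2.png",cv2.resize(p["pixels"][90:310,40:280],None,fx=2.7,fy=2.7,interpolation=cv2.INTER_CUBIC))
s=manip.sense(); print(s["t"],s["tool_pos"],s["gripper_width"],s["grip_force"])
go(516.4,333,93,-1.2)
```

```text
7.0 [523.63203652 310.55343755 116.71742191] 27.594446737821077 24.998821020126343
shift [-22.5  -2.2  24.6] turn 0.035 alt -3.107 dist 33.0
```

View pics/t2.png

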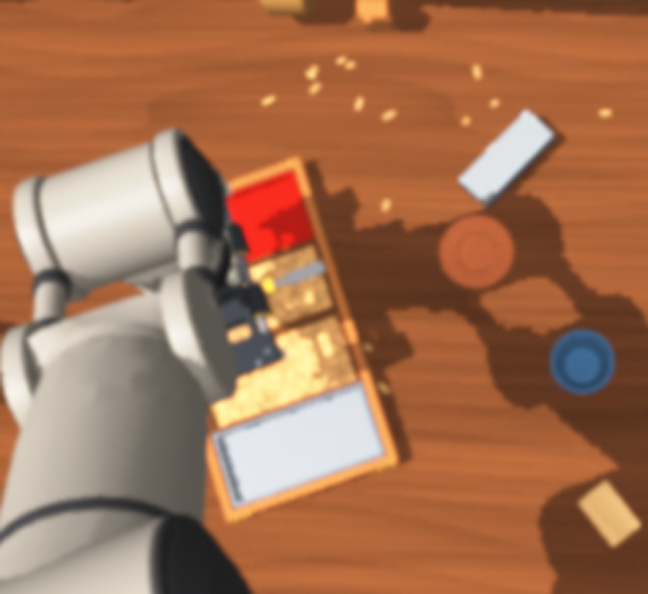

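The wrist joint reached its range: joint 6 would need 3.34, past its 3.11 limit. I'll rotate the chisel the other way round, since either direction fits the box.

>>> carry_out(
  plan=[
    [20,[0,0,-10],-0.1],
    [20,[0,0,-20],-0.2],
    [20,[0,0,-30],-0.3],
    [20,[0,0,-40],-0.42],
    [20,[0,0,-50],-0.54],
  ],
)

```text
t: 7.42
tool_pos: [525.2, 309.5, 169.3]
orientation: [[0.814, -0.58, -0.013], [-0.579, -0.814, 0.037], [-0.032, -0.023, -0.999]]
wrist_force: [0.8, -0.6, -0.2]
gripper_width: 27.8
grip_force: 25.0
```

>>> carry_out(
  plan=[
    [20,[0,0,0],-0.12],
    [20,[0,0,0],-0.24],
    [20,[0,0,0],-0.36],
    [20,[0,0,0],-0.48],
    [20,[0,0,0],-0.6],
  ],
)

```text
t: 7.83
tool_pos: [525.2, 309.5, 168.9]
orientation: [[1.0, -0.019, -0.013], [-0.018, -0.999, 0.037], [-0.013, -0.037, -0.999]]
wrist_force: [-0.1, -0.1, -0.1]
gripper_width: 27.9
grip_force: 25.0
```

>>> carry_out(
  plan=[
    [20,[0,0,0],-0.12],
    [20,[0,0,0],-0.24],
    [20,[0,0,0],-0.36],
    [20,[0,0,0],-0.48],
    [20,[0,0,0],-0.6],
  ],
)

```text
t: 8.25
tool_pos: [525.2, 309.5, 168.9]
orientation: [[0.836, 0.549, -0.013], [0.549, -0.835, 0.037], [0.01, -0.038, -0.999]]
wrist_force: [-0.4, -0.2, -0.6]
gripper_width: 27.9
grip_force: 25.0
```

>>> carry_out(
  plan=[
    [20,[0,0,0],-0.12],
    [20,[0,0,0],-0.24],
    [20,[0,0,0],-0.36],
    [20,[0,0,0],-0.48],
    [20,[0,0,0],-0.6],
  ],
)

```text
t: 8.67
tool_pos: [525.2, 309.5, 168.9]
orientation: [[0.38, 0.925, -0.013], [0.925, -0.379, 0.037], [0.029, -0.026, -0.999]]
wrist_force: [0.9, -0.0, 0.1]
gripper_width: 28.0
grip_force: 25.0
```

>>> carry_out(
  plan=[
    [20,[0,0,0],-0.12],
    [20,[0,0,0],-0.24],
    [20,[0,0,0],-0.36],
    [20,[0,0,0],-0.48],
    [20,[0,0,0],-0.6],
  ],
)

```text
t: 9.08
tool_pos: [525.2, 309.5, 168.9]
orientation: [[-0.209, 0.978, -0.013], [0.977, 0.209, 0.037], [0.039, -0.005, -0.999]]
wrist_force: [1.2, -1.1, -0.1]
gripper_width: 28.0
grip_force: 25.0
```

Run:
```python
from h import *
s=manip.sense(); print(s["t"],s["tool_pos"],s["qpos"],s["orientation"].round(3),s["gripper_width"],s["grip_force"])
go(533,290.2,130,1.94)
```

```text
9.0833 [525.17041475 309.51754933 168.88779233] [0.39063207 0.60616842 1.44812331 0.0440187  1.08532724 0.15952921] [[-0.209  0.978 -0.013]
 [ 0.977  0.209  0.037]
 [ 0.039 -0.005 -0.999]] 27.99575777463216 24.996772706508636
shift [-22.    3.8  38. ] turn -0.159 alt 2.983 dist 44.0
```

>>> carry_out(
  plan=[
    [20,[-7,1,10],-0.08],
    [20,[-15,2.5,25],-0.159],
    [20,[-22,3.8,38],-0.159],
    [20,[-22,3.8,38],-0.159],
    [20,[-22,3.8,38],-0.159],
  ],
)

```text
t: 9.5
tool_pos: [532.6, 290.0, 129.6]
orientation: [[-0.354, 0.935, -0.014], [0.934, 0.355, 0.036], [0.039, -0.0, -0.999]]
wrist_force: [0.0, 1.6, -0.7]
gripper_width: 28.1
grip_force: 25.0
```

Run:
```python
from h import *
s=manip.sense(); print(s["t"],s["tool_pos"],s["qpos"][5],s["orientation"].round(3),s["gripper_width"],s["grip_force"])
p=vision.grab_frame("scene"); cv2.imwrite("pics/s3.png",cv2.resize(p["pixels"][90:230,250:430],None,fx=4,fy=4,interpolation=cv2.INTER_CUBIC))
go(533,290.2,94.5,1.94)
```

```text
9.5 [532.6085028  290.02078113 129.55919992] -0.03185855635203339 [[-0.354  0.935 -0.014]
 [ 0.934  0.355  0.036]
 [ 0.039 -0.    -0.999]] 28.058167028564952 24.998821914196014
shift [-1.7 -0.1 35.8] turn -0.006 alt 3.136 dist 36.0
```

View pics/s3.png

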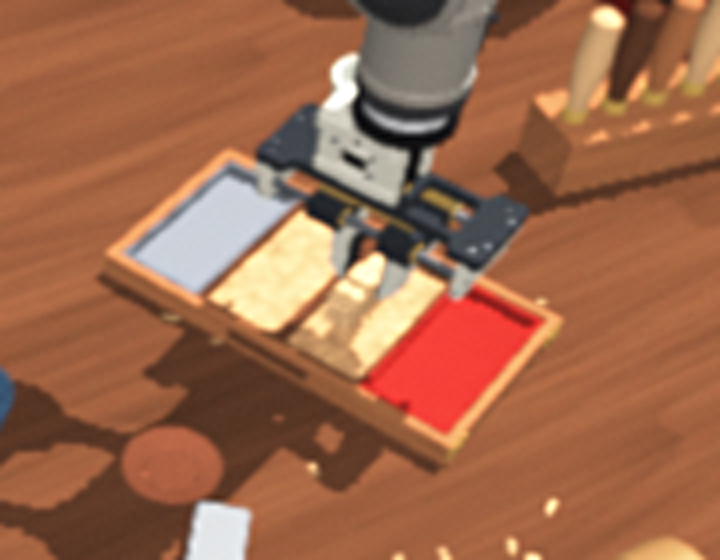

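The handle is over the cork box next to red, pointing away from the camera and aligned. I'll lower it and release.

>>> carry_out(
  plan=[
    [20,[-0.5,0,12],0],
    [20,[-1,0,22],0],
    [20,[-1.5,0,31],0],
    [20,[-1.7,0,35.5],0],
    [20,[-1.7,0,35.5],0],
  ],
)

```text
t: 9.97
tool_pos: [532.2, 290.3, 93.2]
orientation: [[-0.356, 0.934, -0.015], [0.934, 0.356, 0.036], [0.039, -0.001, -0.999]]
wrist_force: [0.8, -1.7, -1.1]
gripper_width: 27.4
grip_force: 25.0
```

>>> carry_out(
  plan=[
    [20,[0,0,0],0],
    [32,[0,0,0],0],
    [40,[0,0,0],0],
    [44,[0,0,0],0],
    [44,[0,0,0],0],
  ],
)

```text
t: 10.38
tool_pos: [532.9, 290.2, 94.5]
orientation: [[-0.356, 0.934, -0.013], [0.934, 0.356, 0.037], [0.039, 0.001, -0.999]]
wrist_force: [0.3, -0.7, -0.3]
gripper_width: 42.6
grip_force: 0.0
```

>>> carry_out(
  plan=[
    [44,[0,0,-5],0],
    [44,[1,0,-25],0],
    [44,[2,0,-50],0],
    [44,[3,0,-80],0],
    [44,[3,0,-80],0],
  ],
)

```text
t: 10.8
tool_pos: [535.2, 291.0, 180.8]
orientation: [[-0.356, 0.934, -0.003], [0.934, 0.356, 0.041], [0.039, 0.011, -0.999]]
wrist_force: [0.3, 0.8, 1.4]
gripper_width: 44.1
grip_force: 0.0
```

Run:
```python
from h import *
p=vision.grab_frame("scene"); cv2.imwrite("pics/s4.png",cv2.resize(p["pixels"][90:230,250:430],None,fx=4,fy=4,interpolation=cv2.INTER_CUBIC))
th=-.36; go(571-22*np.cos(th),-384-22*np.sin(th),170,th)
s=manip.sense(); print(s["t"],s["tool_pos"],s["qpos"])
```

```text
shift [-628.6 -222.6  -18.2] turn -0.846 alt 2.295 dist 667.0
10.85 [534.34888512 290.62867191 178.2761462 ] [ 0.35580183  0.59118627  1.44696281  0.04404449  1.09572813 -0.02850149]
```

View pics/s4.png

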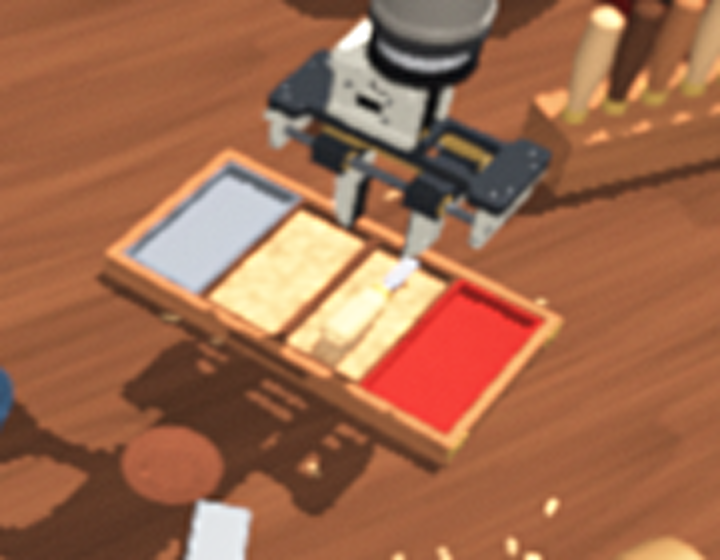

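The chisel lies flat in the cork box. Next is the gouge.

>>> carry_out(
  plan=[
    [60,[-31,-11,-1],0],
    [60,[-63,-22,-2],0],
    [60,[-95,-33,-3],0],
    [60,[-126,-44,-4],0],
    [60,[-158,-55.4,-5],0],
  ],
)

```text
t: 11.27
tool_pos: [536.6, 121.2, 172.5]
orientation: [[-0.356, 0.934, -0.014], [0.934, 0.357, 0.037], [0.039, -0.0, -0.999]]
wrist_force: [1.0, -0.7, 0.9]
gripper_width: 59.7
grip_force: 0.0
```

>>> carry_out(
  plan=[
    [60,[-31,-11,-1],0],
    [60,[-63,-22,-2],0],
    [60,[-95,-33,-3],0],
    [60,[-126,-44,-4],0],
    [60,[-158,-55.4,-5],0],
  ],
)

```text
t: 11.68
tool_pos: [541.1, -46.3, 171.2]
orientation: [[-0.356, 0.934, -0.014], [0.934, 0.356, 0.037], [0.04, -0.0, -0.999]]
wrist_force: [0.7, -0.8, -0.5]
gripper_width: 60.0
grip_force: 0.0
```

>>> carry_out(
  plan=[
    [60,[-31,-11,-1],0],
    [60,[-63,-22,-2],0],
    [60,[-95,-33,-3],0],
    [60,[-126,-44,-4],0],
    [60,[-158,-55.4,-5],0],
  ],
)

```text
t: 12.1
tool_pos: [545.7, -213.7, 169.9]
orientation: [[-0.356, 0.934, -0.014], [0.934, 0.356, 0.038], [0.04, 0.0, -0.999]]
wrist_force: [0.8, -0.0, -0.1]
gripper_width: 60.4
grip_force: 0.0
```

>>> carry_out(
  plan=[
    [60,[-31,-11,-1],-0.12],
    [60,[-63,-22,-2],-0.24],
    [60,[-95,-33,-3],-0.36],
    [60,[-126,-44,-4],-0.48],
    [60,[-157,-55.4,-5],-0.6],
  ],
)

```text
t: 12.52
tool_pos: [550.0, -380.2, 168.5]
orientation: [[-0.825, 0.565, -0.014], [0.565, 0.824, 0.038], [0.033, 0.023, -0.999]]
wrist_force: [0.4, 0.1, 0.2]
gripper_width: 60.2
grip_force: 0.0
```

>>> carry_out(
  plan=[
    [60,[0,0,10],-0.12],
    [60,[0,0,20],-0.246],
    [60,[0,0,30],-0.246],
    [60,[0,0,40],-0.246],
    [60,[0,0,40],-0.246],
  ],
)

```text
t: 12.93
tool_pos: [549.0, -376.0, 126.4]
orientation: [[-0.934, 0.356, -0.017], [0.355, 0.934, 0.04], [0.03, 0.032, -0.999]]
wrist_force: [-0.2, 0.2, 0.2]
gripper_width: 59.8
grip_force: 0.0
```

Run:
```python
from h import *
s=manip.sense(); print(s["t"],s["tool_pos"],s["qpos"],s["orientation"].round(3))
go(551,-378,78,-.36)
```

```text
12.9333 [ 549.02392421 -376.00014874  126.42028534] [-0.72283657  0.76459695  1.26387302  0.02085252  1.15257725 -1.93870258] [[-0.934  0.356 -0.017]
 [ 0.355  0.934  0.04 ]
 [ 0.03   0.032 -0.999]]
shift [-4.  -2.7 48.3] turn -0.003 alt 3.138 dist 49.0
```

>>> carry_out(
  plan=[
    [60,[-2,-1,18],0],
    [60,[-3,-2,36],0],
    [60,[-4,-2.5,49],0],
    [60,[-4,-2.5,49],0],
    [60,[-4,-2.5,49],0],
  ],
)

```text
t: 13.35
tool_pos: [552.1, -378.8, 79.9]
orientation: [[-0.935, 0.354, -0.014], [0.353, 0.935, 0.038], [0.027, 0.03, -0.999]]
wrist_force: [0.4, -0.8, 0.3]
gripper_width: 60.2
grip_force: 0.0
```

>>> carry_out(
  plan=[
    [20,[0,0,0],0],
    [20,[0,0,0],0],
    [20,[0,0,0],0],
    [20,[0,0,0],0],
    [20,[0,0,0],0],
  ],
)

```text
t: 13.77
tool_pos: [552.4, -379.4, 80.9]
orientation: [[-0.935, 0.353, -0.012], [0.353, 0.935, 0.036], [0.024, 0.03, -0.999]]
wrist_force: [0.7, 0.0, -0.6]
gripper_width: 30.9
grip_force: 0.0
```

>>> carry_out(
  plan=[
    [20,[0,0,0],0],
    [20,[0,0,0],0],
    [20,[0,0,-20],0],
    [20,[0,0,-50],0],
    [20,[0,0,-80],0],
  ],
)

```text
t: 14.18
tool_pos: [552.7, -381.8, 160.0]
orientation: [[-0.935, 0.353, -0.015], [0.352, 0.935, 0.039], [0.028, 0.031, -0.999]]
wrist_force: [0.7, -0.2, -0.4]
gripper_width: 27.8
grip_force: 24.9
```

Run:
```python
from h import *
s=manip.sense(); print(s["t"],s["tool_pos"],s["gripper_width"],s["grip_force"],s["orientation"].round(3))
p=vision.grab_frame("scene"); cv2.imwrite("pics/s5.png",cv2.resize(p["pixels"][160:320,70:290],None,fx=3,fy=3,interpolation=cv2.INTER_CUBIC))
th=-1.2;go(452.3-22*np.cos(th),282.8-22*np.sin(th),150,th)
```

```text
14.1833 [ 552.70800312 -381.78447693  159.95452768] 27.788365258516595 24.865741431713104 [[-0.935  0.353 -0.015]
 [ 0.352  0.935  0.039]
 [ 0.028  0.031 -0.999]]
shift [345.5 603.2  39.8] turn 0.84 alt -2.302 dist 696.0
```

View pics/s5.png

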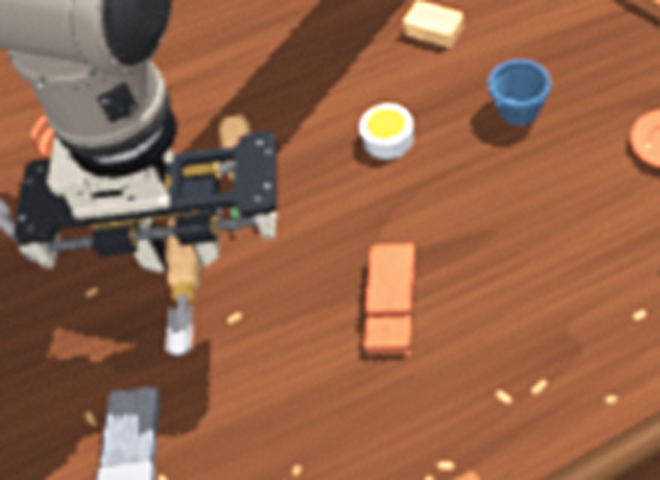

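>>> carry_out(
  plan=[
    [20,[17,30,0],0],
    [20,[34,60,0],0],
    [20,[52,90,0],0],
    [20,[69,120,0],0],
    [20,[86,150,0],0],
  ],
)

```text
t: 14.65
tool_pos: [525.1, -210.1, 166.9]
orientation: [[-0.935, 0.353, -0.013], [0.353, 0.935, 0.037], [0.025, 0.03, -0.999]]
wrist_force: [-0.3, -0.1, -0.5]
gripper_width: 27.9
grip_force: 24.9
```

>>> carry_out(
  plan=[
    [20,[17,30,0],0],
    [20,[34,60,0],0],
    [20,[52,90,0],0],
    [20,[69,120,0],0],
    [20,[86,150,0],0],
  ],
)

```text
t: 15.07
tool_pos: [497.7, -39.5, 173.7]
orientation: [[-0.935, 0.353, -0.013], [0.353, 0.935, 0.037], [0.025, 0.03, -0.999]]
wrist_force: [0.8, 1.0, -0.7]
gripper_width: 27.7
grip_force: 24.9
```

>>> carry_out(
  plan=[
    [20,[17,30,4],0],
    [20,[34,60,8],0],
    [20,[52,90,12],0],
    [20,[69,120,16],0],
    [20,[86,150,20],0],
  ],
)

```text
t: 15.48
tool_pos: [470.0, 131.8, 160.2]
orientation: [[-0.935, 0.353, -0.013], [0.353, 0.935, 0.037], [0.025, 0.03, -0.999]]
wrist_force: [-0.3, -0.6, -0.2]
gripper_width: 27.7
grip_force: 24.9
```

>>> carry_out(
  plan=[
    [20,[17,30,4],0.1],
    [20,[34,60,8],0.2],
    [20,[52,90,12],0.3],
    [20,[69,120,16],0.4],
    [20,[86,150,20],0.5],
  ],
)

```text
t: 15.9
tool_pos: [442.1, 303.3, 146.8]
orientation: [[-0.648, 0.761, -0.013], [0.761, 0.648, 0.037], [0.036, 0.014, -0.999]]
wrist_force: [0.8, 1.2, 0.2]
gripper_width: 27.7
grip_force: 24.9
```

>>> carry_out(
  plan=[
    [20,[0,0,0],0.1],
    [20,[0,0,0],0.2],
    [20,[0,0,0],0.3],
    [20,[0,0,0],0.34],
    [20,[0,0,0],0.34],
  ],
)

```text
t: 16.32
tool_pos: [442.6, 301.7, 146.8]
orientation: [[-0.361, 0.933, -0.013], [0.932, 0.361, 0.037], [0.039, 0.001, -0.999]]
wrist_force: [0.7, -0.5, -0.8]
gripper_width: 27.8
grip_force: 24.9
```

Run:
```python
from h import *
s=manip.sense(); print(s["t"],s["tool_pos"],s["qpos"],s["orientation"].round(3),s["gripper_width"])
go(445,301.6,95,-1.2)
```

```text
16.3167 [442.61736284 301.6843899  146.80009005] [0.43657846 0.51787419 1.69127169 0.04859712 0.92929461 0.03845423] [[-0.361  0.933 -0.013]
 [ 0.932  0.361  0.037]
 [ 0.039  0.001 -0.999]] 27.760670823085803
shift [-3.   2.1 51.7] turn -0.002 alt 3.14 dist 52.0
```

>>> carry_out(
  plan=[
    [20,[-1,1,15],0],
    [20,[-2,2,30],0],
    [20,[-3,2,43],0],
    [20,[-3,2,52],0],
    [20,[-3,2,52],0],
  ],
)

```text
t: 16.73
tool_pos: [444.4, 301.1, 93.5]
orientation: [[-0.362, 0.932, -0.015], [0.931, 0.363, 0.036], [0.039, -0.001, -0.999]]
wrist_force: [-0.3, 0.2, -0.5]
gripper_width: 27.9
grip_force: 25.0
```

>>> carry_out(
  plan=[
    [20,[0,0,0.5],0],
    [32,[0,0,0.5],0],
    [40,[0,0,0.5],0],
    [44,[0,0,0.5],0],
    [44,[0,0,0.5],0],
  ],
)

```text
t: 17.15
tool_pos: [445.2, 301.5, 94.9]
orientation: [[-0.362, 0.932, -0.012], [0.931, 0.362, 0.037], [0.039, 0.002, -0.999]]
wrist_force: [0.7, 1.0, 0.6]
gripper_width: 43.0
grip_force: 0.0
```

>>> carry_out(
  plan=[
    [44,[0,0,-5],0],
    [44,[1,0,-25],0],
    [44,[2,0,-50],0],
    [44,[3,0,-80],0],
    [44,[3,0,-80],0],
  ],
)

```text
t: 17.57
tool_pos: [447.3, 302.4, 180.2]
orientation: [[-0.362, 0.932, -0.004], [0.931, 0.362, 0.041], [0.04, 0.011, -0.999]]
wrist_force: [0.9, 0.9, 0.7]
gripper_width: 44.3
grip_force: 0.0
```

Run:
```python
from h import *
p=vision.grab_frame("scene"); cv2.imwrite("pics/s6.png",cv2.resize(p["pixels"][90:230,250:430],None,fx=4,fy=4,interpolation=cv2.INTER_CUBIC))
s=manip.sense(); print(s["t"],s["tool_pos"],s["qpos"],s["orientation"].round(3))
go(677.5,59,170,-.745)
```

```text
17.6167 [446.41842851 302.00390564 177.85652124] [0.43407912 0.478696   1.65525165 0.04640499 0.99740576 0.03858138] [[-0.362  0.932 -0.007]
 [ 0.931  0.362  0.04 ]
 [ 0.04   0.008 -0.999]]
shift [-310.3  127.4   -3.4] turn -0.455 alt 2.686 dist 335.0
```

View pics/s6.png

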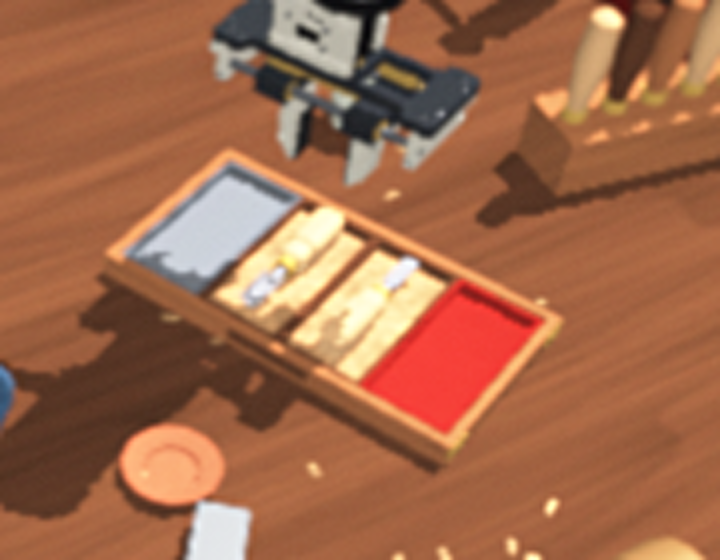

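Both tools lie in their cork boxes. Next is the stone.

>>> carry_out(
  plan=[
    [75,[-31,13,0],0],
    [75,[-62,26,-1],0],
    [75,[-93,38,-1],0],
    [75,[-124,51,-2],0],
    [75,[-155,64,-2],0],
  ],
  newtons=40,
)

```text
t: 18.03
tool_pos: [561.2, 178.7, 169.8]
orientation: [[-0.362, 0.932, -0.014], [0.931, 0.362, 0.037], [0.039, 0.0, -0.999]]
wrist_force: [0.8, 0.4, -0.1]
gripper_width: 72.2
grip_force: 0.0
```

>>> carry_out(
  plan=[
    [75,[-31,13,0],-0.1],
    [75,[-62,26,-1],-0.2],
    [75,[-93,38,-1],-0.3],
    [75,[-124,51,-2],-0.4],
    [75,[-155,64,-2],-0.455],
  ],
)

```text
t: 18.45
tool_pos: [676.9, 57.2, 165.6]
orientation: [[-0.738, 0.675, -0.015], [0.674, 0.738, 0.037], [0.036, 0.017, -0.999]]
wrist_force: [0.7, -0.1, -0.1]
gripper_width: 74.8
grip_force: 0.0
```

>>> carry_out(
  plan=[
    [75,[0,0,10],0],
    [75,[0,0,20],0],
    [75,[0,0,30],0],
    [75,[0,0,30],0],
    [75,[0,0,30],0],
  ],
)

```text
t: 18.87
tool_pos: [674.8, 61.1, 135.3]
orientation: [[-0.735, 0.678, -0.016], [0.677, 0.735, 0.037], [0.037, 0.016, -0.999]]
wrist_force: [-0.4, 0.4, -0.3]
gripper_width: 74.8
grip_force: 0.0
```

Run:
```python
from h import *
s=manip.sense(); print(s["t"],s["tool_pos"],s["qpos"],s["orientation"].round(3))
go(678,58.5,78.5,-.745)
```

```text
18.8667 [674.75534379  61.08740028 135.27331479] [-0.03643026  0.7653627   1.23475244  0.03985232  1.15923066 -0.87911853] [[-0.735  0.678 -0.016]
 [ 0.677  0.735  0.037]
 [ 0.037  0.016 -0.999]]
shift [-6.2 -0.6 56.6] turn 0.001 alt -3.141 dist 57.0
```

>>> carry_out(
  plan=[
    [75,[-2,0,18],0],
    [75,[-4,0,36],0],
    [75,[-6,-0.5,50],0],
    [75,[-6,-0.5,57],0],
    [75,[-6,-0.5,57],0],
  ],
)

```text
t: 19.28
tool_pos: [678.3, 58.0, 77.6]
orientation: [[-0.735, 0.678, -0.016], [0.677, 0.735, 0.037], [0.037, 0.016, -0.999]]
wrist_force: [0.1, 0.7, 0.4]
gripper_width: 75.6
grip_force: 0.0
```

>>> carry_out(
  plan=[
    [30,[0,0,0],0],
    [30,[0,0,0],0],
    [30,[0,0,0],0],
    [30,[0,0,0],0],
    [30,[0,0,0],0],
  ],
)

```text
t: 19.7
tool_pos: [679.6, 57.4, 80.0]
orientation: [[-0.734, 0.679, -0.012], [0.678, 0.734, 0.037], [0.034, 0.019, -0.999]]
wrist_force: [-0.4, 0.7, 0.1]
gripper_width: 46.0
grip_force: 0.0
```

>>> carry_out(
  plan=[
    [30,[0,0,0],0],
    [30,[0,0,0],0],
    [30,[0,0,-20],0],
    [30,[0,0,-50],0],
    [30,[0,0,-80],0],
  ],
)

```text
t: 20.12
tool_pos: [679.5, 54.5, 158.4]
orientation: [[-0.734, 0.679, -0.017], [0.678, 0.734, 0.037], [0.038, 0.016, -0.999]]
wrist_force: [0.4, 0.5, -0.8]
gripper_width: 37.3
grip_force: 39.9
```

Run:
```python
from h import *
s=manip.sense(); print(s["t"],s["tool_pos"],s["gripper_width"],s["grip_force"],s["orientation"].round(3))
p=vision.grab_frame("scene"); cv2.imwrite("pics/s7.png",cv2.resize(p["pixels"][120:290,200:400],None,fx=3,fy=3,interpolation=cv2.INTER_CUBIC))
go(381.5,253.5,165,-1.2)
```

```text
20.1167 [679.48151219  54.48977851 158.41599688] 37.29473098754398 39.91499483585358 [[-0.734  0.679 -0.017]
 [ 0.678  0.734  0.037]
 [ 0.038  0.016 -0.999]]
shift [356.2 -58.   10.3] turn 0.455 alt -2.687 dist 361.0
```

View pics/s7.png

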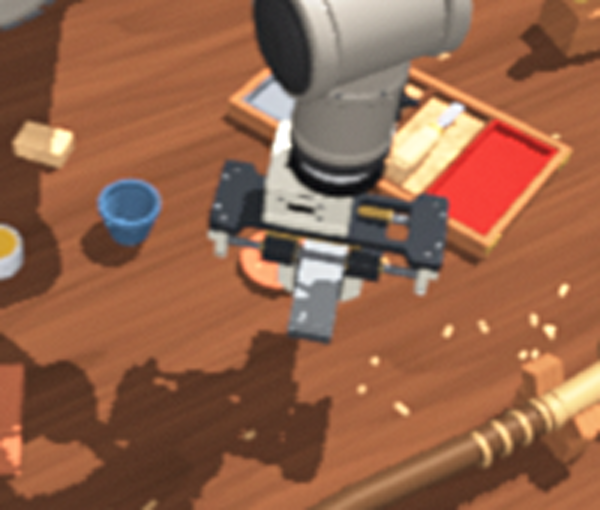

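>>> carry_out(
  plan=[
    [30,[20,-3,0],0],
    [30,[45,-7,1],0],
    [30,[70,-11,2],0],
    [30,[95,-15,2],0],
    [30,[120,-19.5,3],0],
  ],
)

```text
t: 20.58
tool_pos: [577.8, 122.1, 159.7]
orientation: [[-0.734, 0.679, -0.013], [0.678, 0.734, 0.037], [0.035, 0.018, -0.999]]
wrist_force: [0.0, -0.6, -2.3]
gripper_width: 37.7
grip_force: 39.9
```

>>> carry_out(
  plan=[
    [30,[24,-4,0],0],
    [30,[48,-8,1],0],
    [30,[72,-12,2],0],
    [30,[96,-16,2],0],
    [30,[120,-19.5,3],0],
  ],
)

```text
t: 21.0
tool_pos: [476.4, 189.2, 160.7]
orientation: [[-0.734, 0.679, -0.013], [0.678, 0.734, 0.037], [0.035, 0.018, -0.999]]
wrist_force: [0.4, -0.1, -2.4]
gripper_width: 37.6
grip_force: 39.9
```

>>> carry_out(
  plan=[
    [30,[28,-5,0],0.1],
    [30,[56,-9,1],0.2],
    [30,[83,-13,2],0.3],
    [30,[105,-16,3],0.4],
    [30,[116,-19,3],0.455],
  ],
)

```text
t: 21.42
tool_pos: [377.0, 254.5, 161.2]
orientation: [[-0.358, 0.934, -0.015], [0.933, 0.358, 0.037], [0.04, -0.001, -0.999]]
wrist_force: [-0.5, -0.4, -1.5]
gripper_width: 37.6
grip_force: 39.9
```

>>> carry_out(
  plan=[
    [30,[0,0,0],0],
    [30,[0,0,10],0],
    [30,[0,0,20],0],
    [30,[0,0,20],0],
    [30,[0,0,20],0],
  ],
)

```text
t: 21.83
tool_pos: [379.4, 253.9, 141.2]
orientation: [[-0.362, 0.932, -0.014], [0.931, 0.362, 0.036], [0.039, 0.0, -0.999]]
wrist_force: [-0.4, 0.1, -2.6]
gripper_width: 37.2
grip_force: 39.9
```

Run:
```python
from h import *
s=manip.sense(); print(s["t"],s["tool_pos"],s["qpos"],s["orientation"].round(3),s["gripper_width"])
p=vision.grab_frame("scene"); cv2.imwrite("pics/s8.png",cv2.resize(p["pixels"][90:230,250:430],None,fx=4,fy=4,interpolation=cv2.INTER_CUBIC))
go(381.5,253.5,93,-1.2)
```

```text
21.8333 [379.44937487 253.91157172 141.2334756 ] [ 0.39968929  0.41150408  1.91110914  0.05340883  0.81829496 -0.00754877] [[-0.362  0.932 -0.014]
 [ 0.931  0.362  0.036]
 [ 0.039  0.    -0.999]] 37.249774851969114
shift [-3.   1.4 48.5] turn -0.0 alt 3.141 dist 49.0
```

View pics/s8.png

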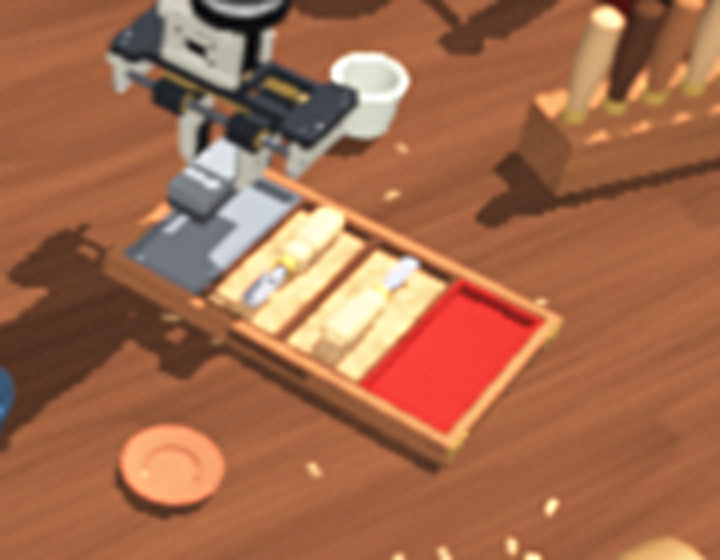

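>>> carry_out(
  plan=[
    [30,[-1,0.5,14],0],
    [30,[-2,1,28],0],
    [30,[-3,1.4,40],0],
    [30,[-3,1.4,47.5],0],
    [30,[-3,1.4,47.5],0],
  ],
)

```text
t: 22.3
tool_pos: [380.8, 253.4, 93.1]
orientation: [[-0.361, 0.932, -0.015], [0.932, 0.362, 0.036], [0.039, -0.001, -0.999]]
wrist_force: [-0.5, 0.0, -1.7]
gripper_width: 37.2
grip_force: 39.9
```

>>> carry_out(
  plan=[
    [30,[0,0,0.5],0],
    [42,[0,0,0.5],0],
    [50,[0,0,0.5],0],
    [54,[0,0,0.5],0],
    [54,[0,0,0.5],0],
  ],
)

```text
t: 22.72
tool_pos: [381.3, 253.9, 94.1]
orientation: [[-0.362, 0.932, -0.012], [0.931, 0.362, 0.037], [0.039, 0.003, -0.999]]
wrist_force: [-0.1, -0.4, -0.4]
gripper_width: 53.2
grip_force: 0.0
```

>>> carry_out(
  plan=[
    [54,[0,0,-5],0],
    [54,[1,0,-25],0],
    [54,[2,0,-50],0],
    [54,[3,0,-80],0],
    [54,[3,0,-80],0],
  ],
)

```text
t: 23.13
tool_pos: [383.1, 254.6, 178.5]
orientation: [[-0.362, 0.932, -0.005], [0.931, 0.362, 0.04], [0.039, 0.01, -0.999]]
wrist_force: [1.6, 0.6, 1.6]
gripper_width: 53.7
grip_force: 0.0
```

Run:
```python
from h import *
p=vision.grab_frame("scene"); cv2.imwrite("pics/s9.png",cv2.resize(p["pixels"][90:230,250:430],None,fx=4,fy=4,interpolation=cv2.INTER_CUBIC))
s=manip.sense(); print(s["t"],s["tool_pos"],s["qpos"],s["orientation"].round(3))
R=s["orientation"];print(R[:,2])
for d in vision.masks_of(p,"wax_tin"): print(d["conf"],fit("wax_tin",[(p,d["mask"])],(442,-157,0)))
c=to_world(p,[[365/1.5,286/1.5]],50); print("blue cup ~",c)
go(443,-158.8,190,-1.2)
```

```text
23.1833 [382.31860484 254.22028093 176.39479706] [ 0.39777062  0.3560209   1.87150276  0.0497118   0.9057175  -0.00319314] [[-0.362  0.932 -0.007]
 [ 0.931  0.362  0.04 ]
 [ 0.039  0.008 -0.999]]
[-0.00689961  0.03951275 -0.99919525]
0.82 (array([ 4.39803621e+02, -1.56643628e+02,  6.37434648e-02]), np.float64(0.8680345068780602))
blue cup ~ [[486.24018966 -30.73358187  50.        ]]
shift [-406.   -91.8  -31.6] turn -0.0 alt 3.141 dist 417.0
```

View pics/s9.png

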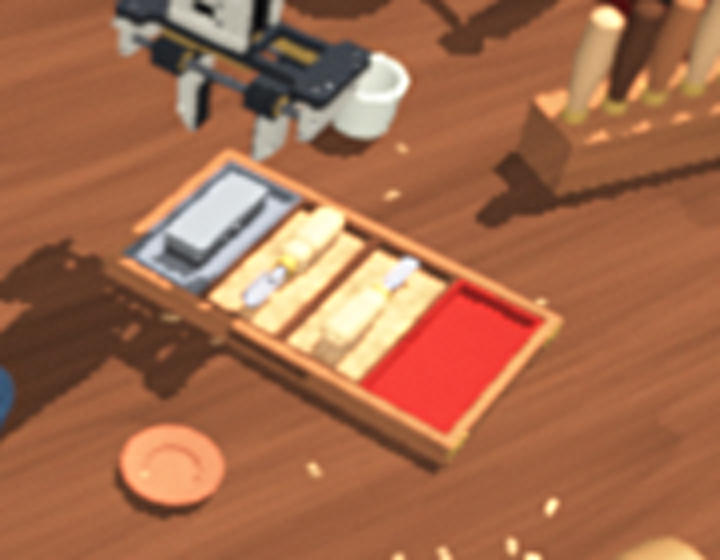

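The stone sits in the steel box. Last is the wax tin. I'll turn the fingers to close along the box's length so they fit inside the red box.

>>> carry_out(
  plan=[
    [80,[-27,-6,-2],0],
    [80,[-54,-12,-4],0],
    [80,[-81,-18,-6],0],
    [80,[-108,-24,-8],0],
    [80,[-135,-30.5,-10],0],
  ],
  newtons=20,
)

```text
t: 23.65
tool_pos: [400.7, 115.2, 177.2]
orientation: [[-0.362, 0.932, -0.015], [0.931, 0.362, 0.037], [0.04, -0.001, -0.999]]
wrist_force: [0.5, -0.5, 0.1]
gripper_width: 79.2
grip_force: 0.0
```

>>> carry_out(
  plan=[
    [80,[-27,-6,-2],0],
    [80,[-54,-12,-4],0],
    [80,[-81,-18,-6],0],
    [80,[-108,-24,-8],0],
    [80,[-135,-30.5,-10],0],
  ],
)

```text
t: 24.07
tool_pos: [421.3, -22.0, 181.9]
orientation: [[-0.361, 0.932, -0.015], [0.932, 0.362, 0.038], [0.041, -0.001, -0.999]]
wrist_force: [1.2, 0.2, 0.3]
gripper_width: 79.8
grip_force: 0.0
```

>>> carry_out(
  plan=[
    [80,[-27,-6,-2],0.12],
    [80,[-54,-12,-4],0.24],
    [80,[-81,-18,-6],0.36],
    [80,[-108,-24,-8],0.48],
    [80,[-135,-30.5,-10],0.6],
  ],
)

```text
t: 24.48
tool_pos: [441.8, -159.0, 186.4]
orientation: [[0.234, 0.972, -0.015], [0.972, -0.233, 0.038], [0.034, -0.024, -0.999]]
wrist_force: [1.0, 0.4, 0.3]
gripper_width: 80.1
grip_force: 0.0
```

>>> carry_out(
  plan=[
    [80,[0,0,0],0.12],
    [80,[0,0,0],0.24],
    [80,[0,0,0],0.36],
    [80,[0,0,0],0.48],
    [80,[0,0,0],0.6],
  ],
)

```text
t: 24.9
tool_pos: [441.8, -157.7, 186.2]
orientation: [[0.742, 0.67, -0.015], [0.67, -0.741, 0.038], [0.014, -0.039, -0.999]]
wrist_force: [-0.3, -0.3, 0.1]
gripper_width: 80.0
grip_force: 0.0
```

>>> carry_out(
  plan=[
    [80,[0,0,10],0.12],
    [80,[0,0,20],0.24],
    [80,[0,0,30],0.37],
    [80,[0,0,40],0.37],
    [80,[0,0,40],0.37],
  ],
)

```text
t: 25.32
tool_pos: [440.4, -155.6, 144.9]
orientation: [[0.932, 0.362, -0.018], [0.362, -0.931, 0.04], [-0.002, -0.044, -0.999]]
wrist_force: [-1.3, 0.3, -0.2]
gripper_width: 80.4
grip_force: 0.0
```

Run:
```python
from h import *
s=manip.sense(); print(s["t"],s["tool_pos"],s["qpos"],s["orientation"].round(3))
go(443,-158.8,74,.37)
p=vision.grab_frame("scene"); cv2.imwrite("pics/s10.png",cv2.resize(p["pixels"][120:290,100:300],None,fx=3,fy=3,interpolation=cv2.INTER_CUBIC))
```

```text
25.3167 [ 440.35993468 -155.59615376  144.91966455] [-0.51798793  0.43486279  1.85383834  0.03291692  0.88858245  0.66085039] [[ 0.932  0.362 -0.018]
 [ 0.362 -0.931  0.04 ]
 [-0.002 -0.044 -0.999]]
shift [ 1.5  7.  70.7] turn 0.001 alt -3.141 dist 71.0
```

View pics/s10.png

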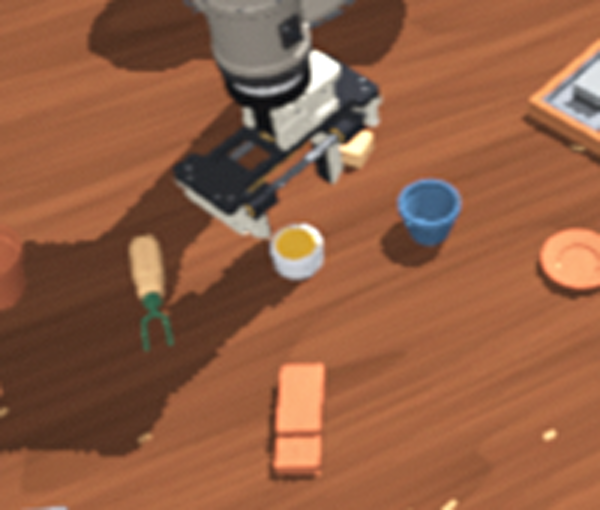

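>>> carry_out(
  plan=[
    [80,[0.5,2,18],0],
    [80,[1,4,36],0],
    [80,[1.5,6,54],0],
    [80,[1.5,7,64],0],
    [80,[1.5,7,70],0],
  ],
)

```text
t: 25.78
tool_pos: [444.5, -159.7, 76.3]
orientation: [[0.932, 0.363, -0.015], [0.363, -0.931, 0.038], [0.0, -0.041, -0.999]]
wrist_force: [0.4, 0.3, 0.4]
gripper_width: 80.0
grip_force: 0.0
```

>>> carry_out(
  plan=[
    [80,[0,0,0],0],
    [40,[0,0,0],0],
    [40,[0,0,0],0],
    [40,[0,0,0],0],
    [40,[0,0,0],0],
  ],
)

```text
t: 26.2
tool_pos: [445.3, -160.0, 78.0]
orientation: [[0.932, 0.362, -0.012], [0.363, -0.931, 0.036], [0.002, -0.038, -0.999]]
wrist_force: [-1.4, 0.8, -0.6]
gripper_width: 58.0
grip_force: 0.0
```

>>> carry_out(
  plan=[
    [40,[0,0,0],0],
    [40,[0,0,0],0],
    [40,[0,0,0],0],
    [40,[0,0,-30],0],
    [40,[0,0,-60],0],
  ],
)

```text
t: 26.62
tool_pos: [444.6, -161.5, 136.6]
orientation: [[0.932, 0.362, -0.017], [0.363, -0.931, 0.039], [-0.002, -0.043, -0.999]]
wrist_force: [1.2, -0.5, -0.3]
gripper_width: 49.4
grip_force: 20.0
```

Run:
```python
from h import *
s=manip.sense(); print(s["t"],s["tool_pos"],s["gripper_width"],s["grip_force"],s["orientation"].round(3))
p=vision.grab_frame("scene"); cv2.imwrite("pics/s11.png",cv2.resize(p["pixels"][120:290,100:300],None,fx=3,fy=3,interpolation=cv2.INTER_CUBIC))
go(597.2,337.8,170,.37)
```

```text
26.6167 [ 444.60985172 -161.46501527  136.62241043] 49.393188754313435 19.999746680259705 [[ 0.932  0.362 -0.017]
 [ 0.363 -0.931  0.039]
 [-0.002 -0.043 -0.999]]
shift [ 321.3 -413.2  -11.6] turn 0.001 alt -3.14 dist 524.0
```

View pics/s11.png

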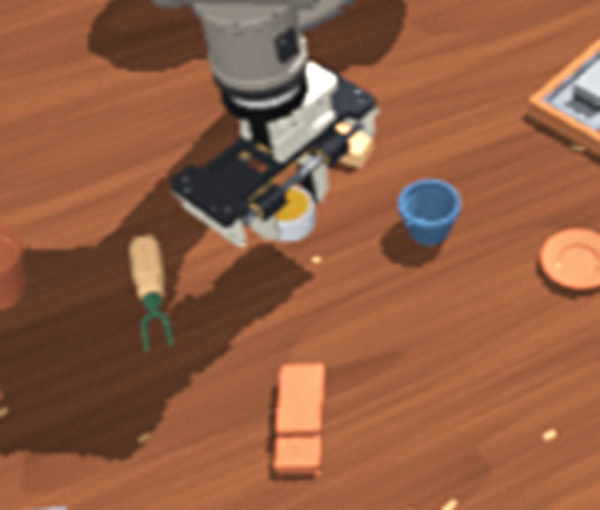

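>>> carry_out(
  plan=[
    [40,[10,-12,-20],0],
    [40,[25,-32,-40],0],
    [40,[43,-56,-50],0],
    [40,[62,-80,-50],0],
    [40,[81,-103,-50],0],
  ],
)

```text
t: 27.08
tool_pos: [485.0, -37.5, 192.2]
orientation: [[0.932, 0.362, -0.011], [0.362, -0.932, 0.036], [0.003, -0.038, -0.999]]
wrist_force: [-0.5, 0.4, -0.6]
gripper_width: 49.3
grip_force: 20.0
```

>>> carry_out(
  plan=[
    [40,[16,-20,0],0],
    [40,[32,-41,0],0],
    [40,[48,-62,0],0],
    [40,[64,-82,0],0],
    [40,[80,-103,0],0],
  ],
)

```text
t: 27.5
tool_pos: [521.9, 87.6, 195.2]
orientation: [[0.932, 0.362, -0.013], [0.363, -0.931, 0.037], [0.001, -0.039, -0.999]]
wrist_force: [0.8, 0.1, -1.0]
gripper_width: 49.4
grip_force: 20.0
```

>>> carry_out(
  plan=[
    [40,[16,-20,0],0],
    [40,[32,-41,0],0],
    [40,[48,-62,0],0],
    [40,[64,-82,0],0],
    [40,[80,-103,0],0],
  ],
)

```text
t: 27.92
tool_pos: [559.1, 212.5, 199.2]
orientation: [[0.932, 0.362, -0.014], [0.363, -0.931, 0.037], [0.001, -0.039, -0.999]]
wrist_force: [0.2, 0.1, -1.2]
gripper_width: 49.0
grip_force: 20.0
```

>>> carry_out(
  plan=[
    [40,[20,-26,0],0],
    [40,[40,-52,0],0],
    [40,[60,-77,0],0],
    [40,[73,-95,0],0],
    [40,[80,-103,0],0],
  ],
)

```text
t: 28.33
tool_pos: [596.1, 339.3, 202.9]
orientation: [[0.931, 0.365, -0.013], [0.365, -0.93, 0.038], [0.001, -0.04, -0.999]]
wrist_force: [-0.8, -0.4, -1.1]
gripper_width: 49.2
grip_force: 20.0
```

>>> carry_out(
  plan=[
    [40,[0,0,0],0],
    [40,[0,1,20],0],
    [40,[0,2,40],0],
    [40,[0,3,60],0],
    [40,[0,3,60],0],
  ],
)

```text
t: 28.75
tool_pos: [594.4, 333.6, 138.7]
orientation: [[0.932, 0.361, -0.021], [0.362, -0.932, 0.033], [-0.008, -0.039, -0.999]]
wrist_force: [-1.9, -0.5, -1.5]
gripper_width: 49.2
grip_force: 20.0
```

Run:
```python
from h import *
s=manip.sense(); print(s["t"],s["tool_pos"],s["qpos"],s["gripper_width"],s["grip_force"],s["orientation"].round(3))
go(597.2,337.8,91,.37)
```

```text
28.75 [594.36235671 333.55212187 138.71787816] [0.38462622 0.76421406 1.22655631 0.04223266 1.15843017 1.56825768] 49.15372209034004 19.999850392341614 [[ 0.932  0.361 -0.021]
 [ 0.362 -0.932  0.033]
 [-0.008 -0.039 -0.999]]
shift [ 4.6 -1.1 47.8] turn 0.0 alt -3.141 dist 48.0
```

>>> carry_out(
  plan=[
    [40,[1,0,14],0],
    [40,[2,0,27],0],
    [40,[3,0,38],0],
    [40,[3,0,46],0],
    [40,[3,0,46],0],
  ],
)

```text
t: 29.17
tool_pos: [597.9, 338.0, 95.4]
orientation: [[0.932, 0.362, -0.016], [0.363, -0.931, 0.036], [-0.002, -0.039, -0.999]]
wrist_force: [-0.6, 0.4, -1.2]
gripper_width: 49.5
grip_force: 20.0
```

>>> carry_out(
  plan=[
    [40,[0,0,0],0],
    [40,[0,0,0],0],
    [40,[0,0,0],0],
    [40,[0,0,0],0],
    [40,[0,0,0],0],
  ],
)

```text
t: 29.58
tool_pos: [599.0, 338.5, 98.3]
orientation: [[0.932, 0.362, -0.012], [0.363, -0.931, 0.037], [0.002, -0.039, -0.999]]
wrist_force: [-0.1, -0.8, -1.1]
gripper_width: 49.5
grip_force: 20.0
```

Run:
```python
from h import *
s=manip.sense(); print(s["t"],s["tool_pos"],s["wrist_force"],s["gripper_width"])
p=vision.grab_frame("scene"); cv2.imwrite("pics/s12.png",cv2.resize(p["pixels"][90:230,250:430],None,fx=4,fy=4,interpolation=cv2.INTER_CUBIC))
go(597.2,337.8,90.7,.37)
```

```text
29.5833 [598.97689666 338.45051652  98.33943342] [-0.06360395 -0.79328076 -1.08241623] 49.53912830418251
shift [-1.9  0.3  7.5] turn 0.001 alt -3.141 dist 8.0
```

View pics/s12.png

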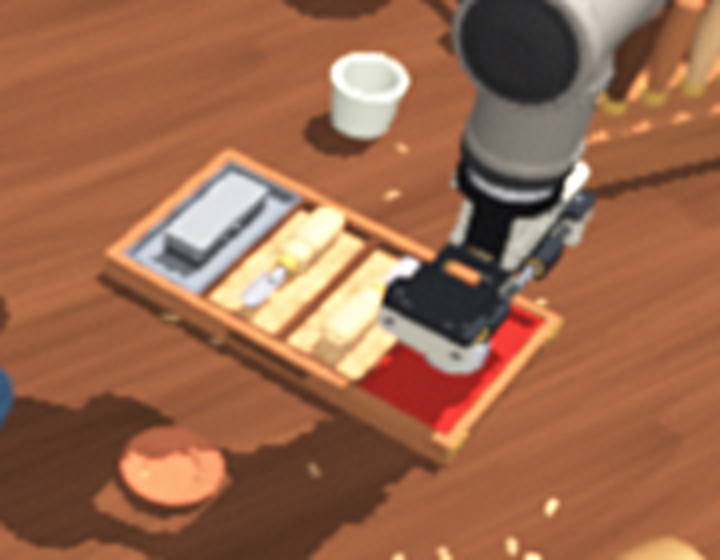

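>>> carry_out(
  plan=[
    [40,[-1,0,3],0],
    [40,[-2,0,6],0],
    [40,[-2,0,7.3],0],
    [40,[-2,0,7.3],0],
    [40,[-2,0,7.3],0],
  ],
)

```text
t: 30.05
tool_pos: [596.8, 337.9, 90.2]
orientation: [[0.932, 0.362, -0.013], [0.363, -0.931, 0.037], [0.001, -0.039, -0.999]]
wrist_force: [0.3, 0.2, -0.2]
gripper_width: 49.2
grip_force: 20.0
```

>>> carry_out(
  plan=[
    [40,[0,0,0],0],
    [53,[0,0,0],0],
    [58,[0,0,0],0],
    [66,[0,0,0],0],
    [66,[0,0,0],0],
  ],
)

```text
t: 30.47
tool_pos: [596.9, 337.9, 90.5]
orientation: [[0.932, 0.362, -0.013], [0.363, -0.931, 0.037], [0.001, -0.039, -0.999]]
wrist_force: [0.1, 0.7, 0.1]
gripper_width: 64.6
grip_force: 0.0
```

>>> carry_out(
  plan=[
    [66,[0,0,-5],0],
    [66,[0,0,-25],0],
    [66,[0,0,-60],0],
    [66,[0,0,-95],0],
    [66,[0,0,-130],0],
  ],
)

```text
t: 30.88
tool_pos: [598.3, 333.0, 222.0]
orientation: [[0.932, 0.362, -0.013], [0.363, -0.931, 0.037], [0.001, -0.039, -0.999]]
wrist_force: [0.2, 0.6, -0.3]
gripper_width: 65.9
grip_force: 0.0
```

>>> carry_out(
  plan=[
    [66,[-20,25,0],0],
    [66,[-40,55,0],0],
    [66,[-60,85,0],0],
    [66,[-80,115,0],0],
    [66,[-100,145,0],0],
  ],
)

```text
t: 31.3
tool_pos: [557.2, 160.4, 215.1]
orientation: [[0.932, 0.363, -0.012], [0.363, -0.931, 0.037], [0.002, -0.039, -0.999]]
wrist_force: [1.1, 0.0, -0.0]
gripper_width: 66.1
grip_force: 0.0
```

>>> carry_out(
  plan=[
    [66,[-20,25,0],0],
    [66,[-40,55,0],0],
    [66,[-60,85,0],0],
    [66,[-80,115,0],0],
    [66,[-100,145,0],0],
  ],
)

```text
t: 31.72
tool_pos: [516.6, -11.0, 209.4]
orientation: [[0.932, 0.363, -0.012], [0.363, -0.931, 0.037], [0.002, -0.039, -0.999]]
wrist_force: [1.3, -1.0, -0.8]
gripper_width: 66.0
grip_force: 0.0
```

Run:
```python
from h import *
s=manip.sense(); print(s["t"],s["tool_pos"],s["gripper_width"])
P=[vision.grab_frame("scene"),vision.grab_frame("top")]
im=[cv2.resize(P[0]["pixels"][95:215,260:400],(560,480),interpolation=cv2.INTER_CUBIC)]
im.append(cv2.resize(P[1]["pixels"][140:290,85:195],(220,300),interpolation=cv2.INTER_CUBIC))
im[1]=cv2.copyMakeBorder(im[1],0,180,0,0,cv2.BORDER_CONSTANT)
cv2.imwrite("pics/f.png",np.hstack(im))
for q,b,a in [("chisel",(524.5,311.8),1.94),("gouge",(452.5,282.8),-1.2),("stone",(381,254.8),-1.2),("wax_tin",(597,339.4),-1.2)]:
  for p in P:
    for d in vision.masks_of(p,q)[:3]:
      v,u=np.nonzero(d["mask"])
      if np.linalg.norm(to_world(p,[[u.mean(),v.mean()]],25)[0,:2]-b)<60:
        x,i=fit(q,[(p,d["mask"])],(*b,a),12); c,s_=np.cos(-1.2),np.sin(-1.2); e=x[:2]-b
        print(q,round(d["conf"],2),"IoU",round(i,2),"box-frame offset",round(c*e[0]+s_*e[1],1),round(-s_*e[0]+c*e[1],1),"ang",round(x[2]-a,2)); break
```

```text
31.7167 [516.63138076 -10.98589387 209.37586412] 66.01188822789973
chisel 0.87 IoU 0.74 box-frame offset -2.9 1.8 ang -0.0
gouge 0.61 IoU 0.57 box-frame offset -4.8 -5.4 ang 0.07
gouge 0.75 IoU 0.82 box-frame offset -2.5 3.3 ang -0.0
stone 0.63 IoU 0.89 box-frame offset -4.2 -1.1 ang 0.06
stone 0.55 IoU 0.95 box-frame offset -1.9 2.0 ang 0.05
wax_tin 0.78 IoU 0.93 box-frame offset -3.5 -4.9 ang 0.14
wax_tin 0.82 IoU 0.83 box-frame offset -1.1 -4.3 ang 0.07
```

View pics/f.png

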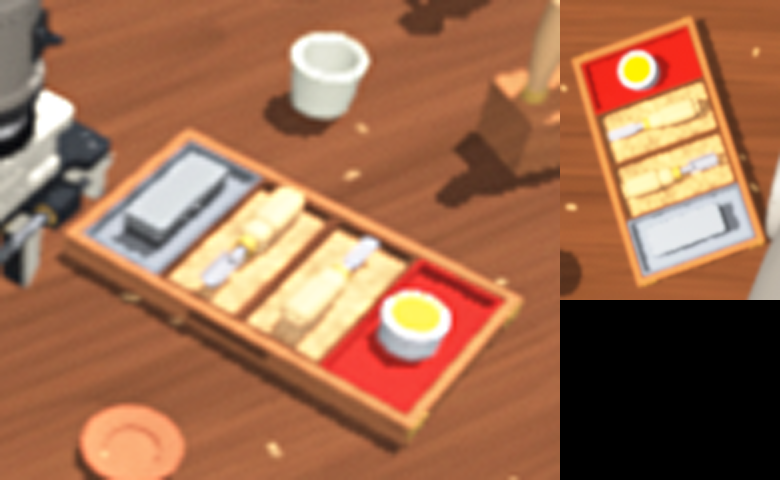

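All four items lie flat inside their boxes: the tin in red, chisel and gouge in cork, stone in steel. Fitted offsets are within about 5 mm of box centre, and the gripper is clear.

```bash
python3 -c "
from cell import manip
print(manip.sign_off())"
```

```text
the job is handed in; nothing more can be done
None
```

The kit is packed and handed in at about 32 s: chisel and gouge in the cork boxes, stone in the steel box, wax tin lid up in the red box. The weeder and pot foot were not touched.

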